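Find the scanner's release notch by feel and press the key in it

TASK

The flatbed scanner's lid is latched, and its release key sits in a notch hidden somewhere along the raised front rim. With a fingertip, touch down on the top of the rim near either end, slide along the rim until it drops into the notch, and press the key inside fully down so that the lid pops up. Then move clear; do not push or lift the lid itself, and leave the things standing around the scanner where they are.

Things in the scene. Friction and masses are not known exactly. Their poses are not given: they have to be found in the camera images.
- scanner: White flatbed scanner, fixed to the desk, 300 mm (its x) by 430 mm (its y); origin at the centre of its underside on the desk, z up. Its front faces its own -x, towards the robot. Along the whole front runs a rigid grey rim, 40 mm deep (x -150 to -110 mm), y -215 to +215 mm, flat top at z = 65 mm (0.3 mm seams), open in front.
- rim_left (a point): On the rim's flat top near its left end, at x = -135, y = +185, z = 65 mm in the scanner's frame: a place to touch down (anywhere more than 160 mm from the scanner's middle in y will do). From here the rim runs along the scanner's -y; a closed fingertip slid along this line, 15 mm behind the rim's front face, touches the rim and then drops into the notch.
- rim_right (a point): On the rim's flat top near its right end, at x = -135, y = -185, z = 65 mm in the scanner's frame. The one notch lies between the two: its centre anywhere from y = -60 to +60 mm, not measured. It is 54 mm long in y, open at top and front, and cut from the front face back to x = -116 mm, where a 6 mm lip stands as high as the rim.
- key (a joint): The grey key is the notch floor: flat, 48 mm (y) by 30 mm, its top 12 mm below the top of the rim. Value: how far it is pressed straight down, m: 0 up, 0.006 fully down (stop). Needs about 5 N, and stays down where it is left. Press near the middle of its length: the notch walls beside it are rigid and upright.
- lid: The scanner's flat white lid, 222 mm (x) by 424 mm (y), 13 mm thick; its top lies 10 mm below the rim's top, its front edge 5 mm behind the rim. Origin on the hinge line along y near the scanner's back; the lid reaches from there to its own -x. Its hinge is spring-balanced and geared to the key: as the key goes down the front edge rises, by 0.12 rad (27 mm) at full press, and it stays up.
- tumbler: Dark steel drinks tumbler, upright, diameter 68 mm, height 170 mm, to the right of the scanner. Bystander; origin at the centre of its underside.
- dish: Small red dish, diameter 100 mm, 22 mm high, on the desk in front of the scanner on the left. Bystander; origin at the centre of its underside.
- stapler: Black stapler, 120 x 34 x 46 mm, on the desk in front of the scanner on the right. Bystander; origin at the centre of its underside, x along its length.
- calculator: Black pocket calculator, 150 x 78 x 16 mm, flat on the desk to the left of the scanner. Bystander; origin at the centre of its underside, x along its length.

How it is judged (in metres and radians):
On the way, in this order (a step that is already met when the one before it is completed fails the run):
1. the fingers touch the top of the rim near one of its ends (more than 160 mm from the middle) (contact force between the fingers and anything else above 0.4 N and x of the grasp point in the frame of scanner between -0.175 and -0.085 m and z of the grasp point in the frame of scanner between 0.05 and 0.105 m and (y of the grasp point in the frame of scanner above 0.16 m or y of the grasp point in the frame of scanner below -0.16 m) and value of joint key below 0.002 m).
2. sliding on, they touch the rim nearer the middle (within 140 mm of it), the key not yet pressed (contact force between the fingers and anything else above 0.4 N and x of the grasp point in the frame of scanner between -0.175 and -0.085 m and z of the grasp point in the frame of scanner between 0.05 and 0.105 m and y of the grasp point in the frame of scanner between -0.14 and 0.14 m and value of joint key below 0.002 m).
3. a finger in the notch presses the key down, more than 5 mm (contact force between the fingers and anything else above 0.4 N and x of the grasp point in the frame of scanner between -0.175 and -0.085 m and z of the grasp point in the frame of scanner between 0.05 and 0.105 m and y of the grasp point in the frame of scanner between -0.1 and 0.1 m and value of joint key above 0.005 m), for 0.05 s.
At the end, for the whole second after the job is handed in: The key is down by more than 5 of its 6 mm, the lid stands open by more than 0.09 rad and stays so; tumbler, dish, stapler and calculator upright, at rest and within 20 mm of where they stood (value of joint key above 0.005 m and angle between lid's own z axis and vertical above 0.09 rad and distance of each of tumbler, dish, stapler, calculator from where it was at the start of the episode below 0.02 m and linear speed of each of tumbler, dish, stapler, calculator below 0.02 m/s and angle between each of tumbler, dish, stapler, calculator's own z axis and vertical below 0.2 rad); the robot touches nothing.
It fails at once if the lid itself is pushed or lifted by the robot (more than 4 N) (contact force between any of the fingers, the arm and lid above 4 N).
It fails at once if a bystander is moved more than 20 mm or lifted (distance of any of tumbler, dish, stapler, calculator from where it was at the start of the episode above 0.02 m).
It also fails if it takes over 62 s, if anything falls off the work surface, if the arm or the gripper's body presses on something with over 40 N, if the wrist force passes 120 N, or if a joint passes its speed limit or range.

ROBOT

A 6-joint arm with a two-finger parallel gripper is mounted at the origin on the work surface. World frame = base frame: x ahead of the robot, y to its left, z up, the work surface at z = 0. Lengths are in m, angles in degrees, forces in N, time in s.
With the tool pointing down it reaches from about 0.4 to 0.825 m from the base axis. Payload 7 kg.
Tool frame: the origin (TCP) lies midway between the tips of the shut fingers; the grasp point (between the pads) lies ctrl.tcp_to_grasp behind it (ctrl.tcp_to_grasp is the distance from the TCP to the grasp point, in m); z points along the fingers, y is the line along which they close (so a half turn about z gives the same grasp; the last joint's range is limited). The gripper opens to 88 mm and grips with 3 to 60 N. Pads are 19 mm wide; open, the fingers measure 130 mm over their backs; the gripper's body (78 mm by 193 mm) begins 47 mm behind the grasp point.
Start: joints at [89.903, 20.546, 0.682, 0, -70.136, -16.507], TCP at [0.193, 0.647, 0.193] pointing down, gripper open.
Joint ranges: [-176.03, 176.03], [-82.01, 121.73], [-58.28, 71.71], [-173.87, 95.51], [-174.79, -0.11], [-173.66, 173.66]. Speed limits (degrees/s): [136.94, 136.94, 172.46, 180, 180, 180].

INTERFACE

Orientations are given as [roll, pitch, yaw] about the fixed x, y, z axes, in that order (R = Rz(yaw) Ry(pitch) Rx(roll)).
In Python, from plant import ctrl, imaging, close_job gives the robot as it stands.
- The arm moves only by the shell command python3 -m crank 'ROWS'. ROWS is JSON, a list of rows, each a list of 3 entries, a list of its own where there are three numbers: the shift along the world's x, y, z in m, then the turn, a rotation vector about the world's x, y, z in degrees, then the opening, from -1 (shut) to 1 (fully open), so that 0 is half open. A call has 1 to 12 rows; each row shifts and turns the commanded pose from where the row before left it; what a row does not reach is not made up. A row lasts 1/10 s, in which the tool goes at most 50 mm and 8.59 degrees, less where a joint would pass 70% of its speed; a pose out of reach is approached as far as the arm can. A call is refused whole if a number of a shift passes 0.05 or a number of a turn 8.59, either way. A call with a gripper value outside its range is refused whole. The fingers move at their own pace and stop on an object; the grip force is fixed at half the most. Time passes only in rows, so rows that do not move let the fingers close. It gives the time, the measured TCP pose, the force, the opening and the grip force at its end, in the units of the state.
- ctrl.get_obs(): the state, without advancing time (a new reading comes with each control period).
- imaging.snapshot(name): name is "scene" or "side" or "wrist"; returns (picture, depth): 384x512x3 uint8, blue, green, red; 384x512 float32, m along the optical axis (not along the pixel's ray), 0 where there is no reading.
- imaging.camera_model(name): a dict with "mtx" (3x3 intrinsics, pixels), "R" (3x3) and "t" (3): a world point X has camera coordinates R X + t. Camera axes: x right, y down, z forward; pixel columns grow to the right and rows downward; lengths in m; the calibration is good to about 2 mm. A picture is of the moment at which its call begins: read the wrist's pose just before it. camera_model takes no time and is no camera call; for the wrist camera it gives the pose at the moment of the call.
- close_job(): hands the job in; it is judged then, once.
The state is a dict: "clock": time; "joint_pos": joint angles; "qvel": joint speeds; "tau": joint torques, N m; "tool_pos": TCP position; "orientation": TCP orientation; "force": force on the tool from outside, world axes, zero at the start; "moment": the same for the moment, N m; "opening": finger opening in m; "gripper_force": force on a finger pad.
Only numpy, scipy, OpenCV 4.12 (cv2) and the standard library are available. Lean on these libraries where they do the work, as an engineer would, in place of code of your own. Each camera call takes 0.05 s, during which the arm holds its last target. There are 200 camera calls.

## Working session

There is one attempt and no reset: what is moved stays moved. The work goes in short steps, Python scripts to look and compute and a shell command to move; the robot and the scene stay as the last step left them, time stands still between calls to the robot, and variables do not carry over. Pictures are saved under pics/ and viewed, at most 10 in all, crops included, and the job is handed in when it is done.

```bash
mkdir -p pics; ls; python3 - <<'E'
from plant import ctrl, imaging
import cv2, numpy as np
print(ctrl.get_obs(), ctrl.tcp_to_grasp)
for n in ["scene","side"]:
    p,d=imaging.snapshot(n); cv2.imwrite(f"pics/{n}0.png",p); np.savez(f"{n}0.npz",p=p,d=d,**imaging.camera_model(n))
    print(n,imaging.camera_model(n))
a=cv2.imread("pics/scene0.png")
E
```

```text
pics
{'clock': 0.0, 'joint_pos': array([ 8.99028610e+01,  2.05901927e+01,  6.33661855e-01, -2.05560453e-02,
       -7.01353288e+01, -1.65081749e+01]), 'qvel': array([ 0.0344221 , -0.03165143, -0.04294289,  0.00137277, -0.08743964,
        0.02592893]), 'tau': array([ 1.72301275e-04, -5.82718384e+01,  2.93053293e+01,  6.99734464e+00,
        6.72531605e-03, -1.66050236e-04]), 'tool_pos': array([0.19275718, 0.64632406, 0.19213453]), 'orientation': array([ 1.79906435e+02, -7.57721770e-03, -1.66123082e+01]), 'force': array([-0.61099837, -0.76730808, -0.89834454]), 'moment': array([ 0.02012357,  0.03573257, -0.0252598 ]), 'gripper_force': 0.0, 'opening': 0.08773736241148548} 0.0188
scene {'mtx': array([[410.06025731,   0.        , 261.29692049],
       [  0.        , 410.06025731, 195.25943907],
       [  0.        ,   0.        ,   1.        ]]), 'R': array([[-0.83307175,  0.55289072,  0.01741587],
       [ 0.42360815,  0.6578888 , -0.62268648],
       [-0.35573528, -0.51136501, -0.78227759]]), 't': array([ 0.46383642, -0.17615842,  1.62680413])}
side {'mtx': array([[385.02683622,   0.        , 253.70202254],
       [  0.        , 385.02683622, 188.76144358],
       [  0.        ,   0.        ,   1.        ]]), 'R': array([[ 0.94762397, -0.31892729, -0.01715209],
       [-0.24123994, -0.67953082, -0.69285003],
       [ 0.20931341,  0.66069906, -0.72087769]]), 't': array([-0.51168558,  0.1841709 ,  1.26709531])}
```

View pics/scene0.png

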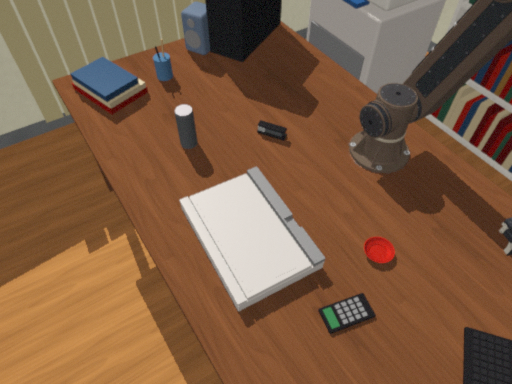

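View pics/side0.png

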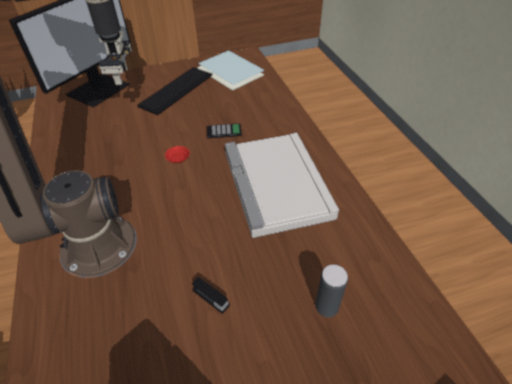

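The scene view shows the scanner rim running from about (252,170) to (320,258), with the dish at (380,250), the stapler at (271,130), the tumbler at (187,127) and the calculator at (347,313). The side view shows the rim from (230,143) to (255,232).

```bash
python3 - <<'E'
import numpy as np, cv2
for n in ["scene","side"]:
    z=np.load(n+"0.npz"); p,d,K,R,t=[z[k] for k in("p","d","mtx","R","t")]
    v,u=np.mgrid[:384,:512]
    rays=np.stack([u,v,np.ones_like(u)],-1)@np.linalg.inv(K).T
    X=(rays*d[...,None]-t)@R
    x0=rays@R; C=-R.T@t
    P=C+x0*((0.065-C[2])/x0[...,2])[...,None]   # ray on rim plane
    hsv=cv2.cvtColor(p,cv2.COLOR_BGR2HSV)
    roi=np.zeros((384,512),bool)
    if n=="scene": roi[160:310,175:330]=1
    else: roi[125:245,215:345]=1
    s=roi&(d>0)&(hsv[...,1]<60)
    g=s&(hsv[...,2]<190)&(hsv[...,2]>90)&(abs(X[...,2]-0.065)<.006)
    print(n,g.sum(),"z med",np.median(X[g][:,2]))
    g=cv2.morphologyEx(g.astype(np.uint8),cv2.MORPH_OPEN,np.ones((3,3)))
    c=max(cv2.findContours(g,cv2.RETR_EXTERNAL,cv2.CHAIN_APPROX_NONE)[0],key=cv2.contourArea)[:,0]
    Q=P[c[:,1],c[:,0],:2].astype(np.float32)*1000
    r=cv2.minAreaRect(Q); print("rim rect mm",r,cv2.boxPoints(r).round())
    w=roi&(d>0)&(hsv[...,1]<60)&(X[...,2]>.045)&(X[...,2]<.08)
    r=cv2.minAreaRect((X[w][:,:2]*1000).astype(np.float32)); print("scanner rect",r,cv2.boxPoints(r).round())
    # bystanders: heights 8mm.. anywhere on desk
    h=(d>0)&(X[...,2]>.008)&(X[...,2]<.2)&(np.hypot(X[...,0],X[...,1])>.15)&(np.hypot(X[...,0],X[...,1])<1.1)
    k,l,st,_=cv2.connectedComponentsWithStats(h.astype(np.uint8))
    for i in range(1,k):
        if st[i,4]>60:
            q=X[l==i]; print(i,st[i],q.min(0).round(3),q.max(0).round(3))
    bad=roi&(d>0)&(X[...,2]<.064)&(X[...,2]>.03)
    np.savez(n+"_X.npz",X=X,P=P)
    f=4; y0,x0_=(160,215) if n=="scene" else (130,210)
    cv2.imwrite(f"pics/{n}_crop.png",cv2.resize(p[y0:y0+115,x0_:x0_+130],None,fx=5,fy=5,interpolation=cv2.INTER_CUBIC))
E
```

```text
scene 1209 z med 0.06458934603043091
rim rect mm ((515.3738403320312, -19.09076690673828), (249.55218505859375, 43.13026428222656), 85.9446792602539) [[ 485. -142.]
 [ 528. -145.]
 [ 546.  104.]
 [ 503.  107.]]
scanner rect ((648.2418212890625, 61.903289794921875), (433.4701843261719, 303.6783752441406), 85.82579040527344) [[ 481. -143.]
 [ 784. -165.]
 [ 815.  267.]
 [ 513.  289.]]
1 [ 181    0  101   62 3626] [-0.231 -1.079  0.008] [ 0.323 -0.79   0.2  ]
2 [350   0  58  24 759] [-0.843 -0.899  0.008] [-0.62  -0.69   0.129]
7 [153  40  20  41 449] [ 0.463 -0.937  0.008] [ 0.539 -0.853  0.174]
30 [114  73  34  38 644] [ 0.614 -0.88   0.008] [ 0.781 -0.772  0.092]
52 [175 105  23  43 729] [ 0.577 -0.551  0.008] [ 0.647 -0.403  0.176]
60 [256 120  31  20 341] [ 0.261 -0.361  0.008] [ 0.349 -0.246  0.051]
69 [  180   167   146   144 11383] [ 0.486 -0.165  0.008] [0.814 0.288 0.072]
87 [364 237  31  26 403] [0.27  0.292 0.008] [0.377 0.388 0.028]
105 [ 319  293   57   41 1309] [0.472 0.389 0.008] [0.632 0.494 0.023]
109 [ 463  327   49   57 2421] [0.217 0.662 0.008] [0.421 0.828 0.029]
s
[... 242 characters left out ...]
.721710205078125), (433.9870300292969, 301.1220397949219), 85.84869384765625) [[ 483. -145.]
 [ 784. -167.]
 [ 815.  266.]
 [ 515.  288.]]
1 [  35   44   94   62 2274] [-0.162  0.805  0.008] [0.198 1.095 0.2  ]
3 [ 137   70   74   44 1226] [0.218 0.657 0.008] [0.61  0.98  0.029]
30 [206 123  36  14 400] [0.473 0.384 0.008] [0.628 0.499 0.023]
34 [ 225  133  113  104 7746] [ 0.484 -0.165  0.008] [0.813 0.286 0.072]
38 [165 146  24  17 225] [0.281 0.289 0.008] [0.376 0.389 0.027]
50 [  9 235  22  10 114] [-0.239 -0.071  0.008] [-0.134  0.081  0.2  ]
53 [ 315  265   32   52 1206] [ 0.576 -0.476  0.008] [ 0.641 -0.41   0.174]
55 [192 277  38  36 602] [ 0.257 -0.365  0.008] [ 0.348 -0.255  0.053]
```

View pics/scene_crop.png

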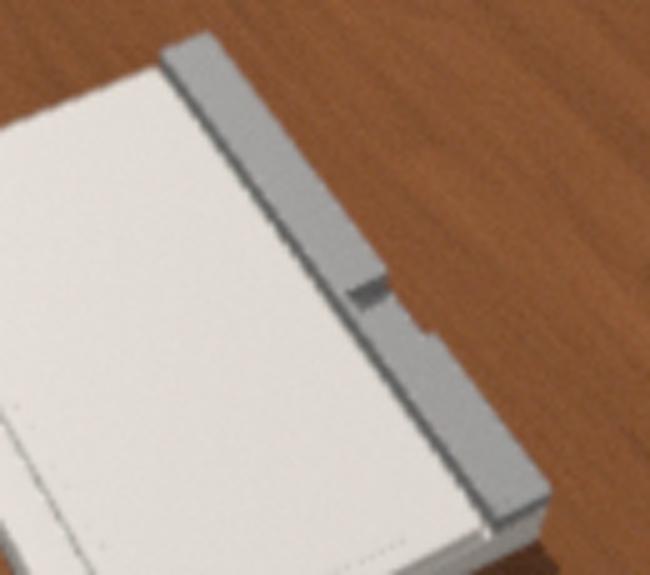

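The rim crop shows the notch: its right wall is at crop (370,285) and its left front corner is at (432,335). I'll profile both views along the rim line.

```bash
cat > geo.py <<'E'
import numpy as np
yaw=np.radians(-4.17); c=np.array([.6488,.0613])
Rs=np.array([[np.cos(yaw),-np.sin(yaw)],[np.sin(yaw),np.cos(yaw)]])
def s2w(x,y): return c+Rs@np.array([x,y])
def w2s(p): return Rs.T@(np.asarray(p)[:2]-c)
E
python3 - <<'E'
import numpy as np, cv2
from geo import *
for n in ["scene","side"]:
    z=np.load(n+"0.npz"); p,d,K,R,t=[z[k] for k in("p","d","mtx","R","t")]
    X=np.load(n+"_X.npz")["X"]; g=cv2.cvtColor(p,cv2.COLOR_BGR2GRAY).astype(np.float32)
    print(n,"C",(-R.T@t).round(2))
    for xs in(-.142,-.135,-.125):
        print("x",xs); o=[]
        for ys in np.arange(-.03,.105,.003):
            W=np.r_[s2w(xs,ys),.065]; q=K@(R@W+t); u,v=q[:2]/q[2]
            m=lambda a:cv2.remap(a.astype(np.float32),np.float32([[u]]),np.float32([[v]]),cv2.INTER_LINEAR)[0,0]
            o.append(f"{ys*1000:.0f}:{m(g):.0f}/{m(X[...,2])*1000:.0f}")
        print(" ".join(o))
for s in [(-.135,.185),(-.135,-.185)]: print(s2w(*s))
E
```

```text
scene C [1.04 0.69 1.15]
x -0.142
-30:158/66 -27:158/64 -24:158/65 -21:158/64 -18:159/62 -15:159/64 -12:158/65 -9:158/63 -6:157/65 -3:157/66 -0:158/68 3:159/67 6:158/66 9:158/64 12:158/64 15:158/64 18:157/61 21:156/64 24:149/67 27:124/167 30:97/61 33:87/57 36:85/52 39:93/35 42:112/12 45:129/26 48:125/29 51:121/38 54:125/11 57:128/14 60:130/12 63:136/24 66:128/25 69:127/39 72:127/14 75:129/15 78:133/13 81:149/43 84:151/64 87:155/65 90:157/66 93:157/66 96:158/66 99:157/64 102:156/63
x -0.135
-30:159/65 -27:159/67 -24:159/66 -21:160/65 -18:160/63 -15:159/63 -12:159/64 -9:158/66 -6:158/65 -3:158/66 -0:160/67 3:159/68 6:158/68 9:158/64 12:157/64 15:158/66 18:157/65 21:156/65 24:151/65 27:122/64 30:93/62 33:85/55 36:81/51 39:90/51 42:105/52 45:131/53 48:151/53 51:156/51 54:158/52 57:158/52 60:160/52 63:158/54 66:157/56 69:157/55 72:157/56 75:157/52 78:158/53 81:158/56 84:159/66 87:160/65 90:158/65 93:157/64 96:156/62 99:156/65 102:156/62
x -0.125
-30:160/63 -27:160/63 -24:161/68 -21:161/67 -18:160/65 -15:159/63 -12:159/65 -9:159/67 -6:158/66 -3:158/65 -0:160/65 3:160/65 6:159/64 9:159/64 1
[... 1076 characters left out ...]
32/53 51:132/52 54:131/54 57:131/54 60:128/55 63:125/55 66:121/51 69:119/49 72:119/55 75:122/58 78:126/60 81:130/63 84:135/64 87:134/64 90:133/64 93:132/64 96:132/65 99:132/64 102:133/62
x -0.125
-30:132/66 -27:131/65 -24:132/65 -21:132/64 -18:133/64 -15:133/63 -12:132/65 -9:132/65 -6:132/64 -3:132/65 -0:132/67 3:132/67 6:132/67 9:132/65 12:132/67 15:132/70 18:132/69 21:131/67 24:131/66 27:131/63 30:131/55 33:130/51 36:131/52 39:132/53 42:135/53 45:135/54 48:136/55 51:133/55 54:131/54 57:131/55 60:131/55 63:130/54 66:127/53 69:122/52 72:120/53 75:122/59 78:126/62 81:131/63 84:133/64 87:133/66 90:133/66 93:132/65 96:132/65 99:132/65 102:132/64
[0.52760985 0.25562691]
[ 0.50070493 -0.11339359]
```

```bash
python3 -m crank '[[[0,0,0.02],[0,0,6],-1],[[0,0,0.02],[0,0,6.4],-1],[[0.04,-0.03,0],[0,0,0],-1],[[0.04,-0.04,0],[0,0,0],-1],[[0.04,-0.04,0],[0,0,0],-1],[[0.04,-0.04,0],[0,0,0],-1],[[0.04,-0.04,0],[0,0,0],-1],[[0.04,-0.04,0],[0,0,0],-1],[[0.04,-0.04,0],[0,0,0],-1],[[0.03,-0.04,0],[0,0,0],-1],[[0.02,-0.04,0],[0,0,0],-1],[[0,-0.04,0],[0,0,0],-1]]'
```

```text
clock: 1.3
tool_pos: [0.4966, 0.2826, 0.2319]
orientation: [179.9, 0.0, -4.3]
force: [-0.5, 0.3, -0.0]
opening: 0.0012
gripper_force: 0.0
```

The notch spans y from about 27.5 to 82 mm, so its centre is at y ≈ 55 mm in the scanner frame. Next I descend above rim_left.

```bash
python3 -m crank '[[[0.031,-0.027,0],[0,0,0],-1],[[0,0,-0.04],[0,0,0],-1],[[0,0,-0.04],[0,0,0],-1],[[0,0,-0.04],[0,0,0],-1],[[0,0,-0.03],[0,0,0],-1],[[0,0,0],[0,0,0],-1],[[0,0,0],[0,0,0],-1]]'
python3 - <<'E'
from plant import ctrl, imaging
import cv2
from geo import *
o=ctrl.get_obs();print(o["tool_pos"],w2s(o["tool_pos"]),o["force"])
p,d=imaging.snapshot("side"); a=cv2.resize(p[100:220,190:330],None,fx=4,fy=4,interpolation=cv2.INTER_CUBIC)
p,d=imaging.snapshot("scene"); b=cv2.resize(p[150:270,225:365],None,fx=4,fy=4,interpolation=cv2.INTER_CUBIC)
import numpy as np
cv2.imwrite("pics/b1.png",cv2.resize(np.hstack([a,b]),(800,343)))
E
```

```text
clock: 2.0
tool_pos: [0.5262, 0.2576, 0.0834]
orientation: [179.9, 0.0, -4.2]
force: [0.3, -0.4, 0.6]
opening: 0.0005
gripper_force: 0.0
[0.5262335  0.2576278  0.08341746] [-0.1365182   0.18689551] [ 0.3282854  -0.43822078  0.58584893]
```

View pics/b1.png

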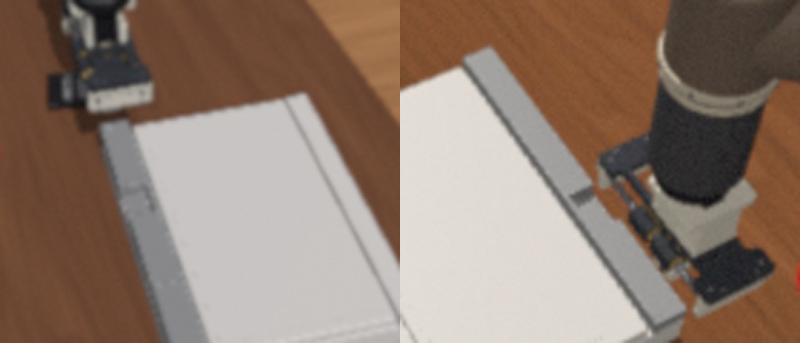

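The gripper sits closed above the rim's left end: (115,95) in the left panel and (690,230) in the right panel. The notch is clear of it. Next I lower gently.

```bash
python3 -m crank '[[[0.001,-0.001,-0.008],[0,0,0],-1],[[0,0,-0.006],[0,0,0],-1],[[0,0,0],[0,0,0],-1],[[0,0,-0.002],[0,0,0],-1],[[0,0,0],[0,0,0],-1]]'
python3 -m crank '[[[0,0,-0.001],[0,0,0],-1],[[0,0,0],[0,0,0],-1]]'
```

```text
clock: 2.6
tool_pos: [0.527, 0.2567, 0.067]
orientation: [180.0, 0.0, -4.2]
force: [0.2, 0.5, 0.0]
opening: 0.0007
gripper_force: 0.0
clock: 2.8
tool_pos: [0.527, 0.2567, 0.0661]
orientation: [-180.0, -0.0, -4.2]
force: [0.3, 0.7, 0.3]
opening: 0.0004
gripper_force: 0.0
```

```bash
python3 -m crank '[[[0,0,-0.001],[0,0,0],-1],[[0,0,0],[0,0,0],-1]]'
python3 -m crank '[[[0,0,-0.001],[0,0,0],-1],[[0,0,0],[0,0,0],-1]]'
```

```text
clock: 3.0
tool_pos: [0.527, 0.2567, 0.065]
orientation: [-180.0, 0.0, -4.2]
force: [0.7, 0.3, -0.2]
opening: 0.0004
gripper_force: 0.0
clock: 3.2
tool_pos: [0.5269, 0.2567, 0.0639]
orientation: [180.0, 0.0, -4.2]
force: [-1.0, 0.6, -0.4]
opening: 0.0004
gripper_force: 0.0
```

```bash
for i in 1 2; do python3 -m crank '[[[0,0,-0.0007],[0,0,0],-1],[[0,0,0],[0,0,0],-1]]' | grep -E "pos|^force|clock"; done
```

```text
clock: 3.4
tool_pos: [0.527, 0.2567, 0.0632]
force: [0.1, 0.8, -1.0]
clock: 3.6
tool_pos: [0.527, 0.2567, 0.0626]
force: [0.2, -0.2, 0.4]
```

```bash
for i in 1 2 3; do python3 -m crank '[[[0,0,-0.0007],[0,0,0],-1],[[0,0,0],[0,0,0],-1]]' | grep -E "pos|^force|clock"; done
python3 - <<'E'
from plant import ctrl, imaging
import cv2, numpy as np
p,d=imaging.snapshot("side"); a=cv2.resize(p[100:190,190:280],(400,400),interpolation=cv2.INTER_CUBIC)
p,d=imaging.snapshot("wrist"); b=cv2.resize(p,(400,300))
b=cv2.copyMakeBorder(b,0,100,0,0,cv2.BORDER_CONSTANT)
cv2.imwrite("pics/b2.png",np.hstack([a,b]))
E
```

```text
clock: 3.8
tool_pos: [0.527, 0.2567, 0.0618]
force: [-1.2, 0.3, 1.4]
clock: 4.0
tool_pos: [0.527, 0.2567, 0.0612]
force: [0.2, 0.6, -0.5]
clock: 4.2
tool_pos: [0.5269, 0.2567, 0.0604]
force: [0.4, 0.0, 0.1]
```

View pics/b2.png

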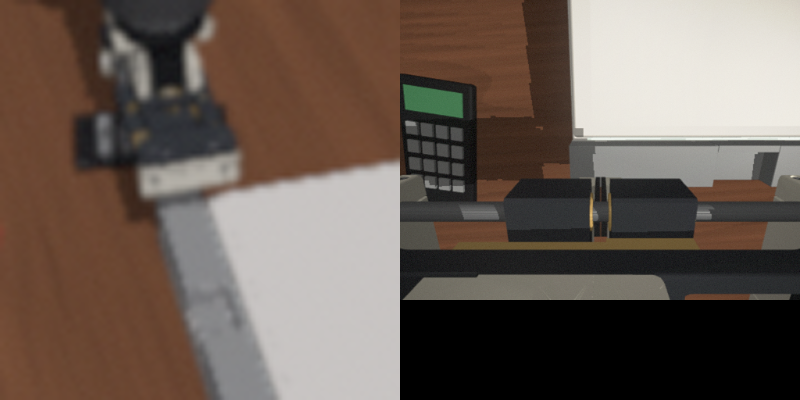

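The wrist view shows the fingers at about (600,205), just inside the rim's left end at x≈570, with the notch wall at (765,165). I've had no contact at tip z 60 mm, so I'll check the real finger position in depth.

```bash
python3 - <<'E'
from plant import ctrl, imaging
import cv2, numpy as np
from geo import *
for n in ["scene","side","wrist"]:
    m=imaging.camera_model(n); p,d=imaging.snapshot(n); K,R,t=m["mtx"],m["R"],m["t"]
    v,u=np.mgrid[:384,:512]
    X=((np.stack([u,v,np.ones_like(u)],-1)@np.linalg.inv(K).T)*d[...,None]-t)@R
    S=np.concatenate([(X[...,:2]-c)@Rs,X[...,2:]],-1)
    for lo in np.arange(.03,.17,.01):
        k=(d>0)&(S[...,2]>lo)&(S[...,2]<lo+.01)&(abs(S[...,0]+.135)<.06)&(abs(S[...,1]-.185)<.06)
        q=S[k]
        if len(q)>2: print(n,round(lo,2),len(q),"x",np.percentile(q[:,0],[3,50,97]).round(3),"y",np.percentile(q[:,1],[3,50,97]).round(3))
E
```

```text
scene 0.03 34 x [-0.139 -0.109 -0.079] y [0.156 0.215 0.216]
scene 0.04 64 x [-0.142 -0.11  -0.076] y [0.129 0.211 0.216]
scene 0.05 295 x [-0.13  -0.093 -0.076] y [0.128 0.173 0.215]
scene 0.06 291 x [-0.146 -0.127 -0.11 ] y [0.128 0.176 0.214]
scene 0.07 3 x [-0.115 -0.115 -0.108] y [0.16  0.16  0.171]
scene 0.1 14 x [-0.147 -0.127 -0.124] y [0.179 0.202 0.204]
scene 0.11 5 x [-0.143 -0.128 -0.126] y [0.201 0.203 0.204]
scene 0.16 18 x [-0.123 -0.099 -0.098] y [0.165 0.201 0.222]
scene 0.17 89 x [-0.115 -0.105 -0.097] y [0.129 0.192 0.241]
side 0.03 8 x [-0.15  -0.15  -0.149] y [0.134 0.176 0.205]
side 0.04 19 x [-0.15  -0.105 -0.104] y [0.127 0.166 0.21 ]
side 0.05 117 x [-0.149 -0.091 -0.076] y [0.128 0.166 0.209]
side 0.06 153 x [-0.148 -0.129 -0.11 ] y [0.128 0.169 0.211]
side 0.09 4 x [-0.144 -0.131 -0.126] y [0.171 0.174 0.176]
side 0.16 3 x [-0.175 -0.174 -0.174] y [0.155 0.155 0.186]
side 0.17 23 x [-0.176 -0.168 -0.099] y [0.151 0.161 0.242]
wrist 0.03 74 x [-0.109 -0.095 -0.079] y [0.203 0.213 0.214]
wrist 0.04 678 x [-0.109 -0.109 -0.107] y [0.128 0.17  0.212]
wrist 0.05 5359 x [-0.109 -0.09  -0.076] y [0.128 0.168 0.208]
wrist 0.06 5351 x [-0.139 -0.123 -0.109] y [0.128 0.169 0.211]
wrist 0.09 93 x [-0.127 -0.126 -0.125] y [0.172 0.185 0.2  ]
wrist 0.1 158 x [-0.127 -0.126 -0.125] y [0.18  0.187 0.192]
wrist 0.11 212 x [-0.13  -0.127 -0.125] y [0.18  0.185 0.192]
wrist 0.12 141 x [-0.127 -0.127 -0.125] y [0.182 0.187 0.19 ]
wrist 0.13 234 x [-0.146 -0.14  -0.125] y [0.182 0.186 0.19 ]
wrist 0.14 160 x [-0.145 -0.14  -0.136] y [0.182 0.186 0.19 ]
wrist 0.15 36 x [-0.138 -0.135 -0.128] y [0.182 0.19  0.19 ]
wrist 0.16 1394 x [-0.121 -0.098 -0.097] y [0.154 0.183 0.218]
wrist 0.17 7552 x [-0.111 -0.105 -0.097] y [0.128 0.185 0.242]
```

```bash
python3 -m crank '[[[0,0,-0.002],[0,0,0],-1],[[0,0,0],[0,0,0],-1]]' | grep -E "pos|^force"
python3 -m crank '[[[0,0,-0.002],[0,0,0],-1],[[0,0,0],[0,0,0],-1]]' | grep -E "pos|^force"
python3 -m crank '[[[0,0,-0.001],[0,0,0],-1],[[0,0,0],[0,0,0],-1]]' | grep -E "pos|^force"
```

```text
tool_pos: [0.5268, 0.2566, 0.0582]
force: [0.2, -1.0, -0.5]
tool_pos: [0.5269, 0.2566, 0.0562]
force: [-1.0, 0.3, 0.2]
tool_pos: [0.527, 0.2566, 0.0554]
force: [0.1, -0.6, 0.0]
```

```bash
cat > fing.py <<'E'
from plant import ctrl, imaging
import numpy as np
from geo import *
o=ctrl.get_obs(); s=w2s(o["tool_pos"]); print("tcp",s.round(4),o["tool_pos"][2].round(4),"F",o["force"].round(1))
for n in ["scene","side"]:
    m=imaging.camera_model(n); p,d=imaging.snapshot(n); K,R,t=m["mtx"],m["R"],m["t"]
    v,u=np.mgrid[:384,:512]
    X=((np.stack([u,v,np.ones_like(u)],-1)@np.linalg.inv(K).T)*d[...,None]-t)@R
    S=np.concatenate([(X[...,:2]-c)@Rs,X[...,2:]],-1)
    k=(d>0)&(S[...,2]>.071)&(S[...,2]<.15)&(abs(S[...,0]-s[0])<.03)&(abs(S[...,1]-s[1])<.03)
    i=np.argsort(S[k][:,2])
    for q,a,b in zip(S[k][i][:8],u[k][i],v[k][i]): print(n,q.round(3),a,b,p[b,a])
E
python3 fing.py
```

```text
tcp [-0.1357  0.186 ] 0.0554 F [ 0.1 -0.6  0. ]
scene [-0.127  0.188  0.089] 315 250 [124 129 130]
scene [-0.129  0.185  0.089] 315 249 [83 85 84]
scene [-0.134  0.203  0.094] 320 252 [ 97 102 108]
scene [-0.125  0.195  0.095] 316 251 [137 143 147]
scene [-0.125  0.179  0.095] 313 247 [134 136 139]
scene [-0.126  0.199  0.095] 317 252 [121 130 134]
scene [-0.126  0.204  0.096] 318 253 [103 106 110]
scene [-0.126  0.172  0.097] 312 245 [105 108 111]
side [-0.129  0.175  0.093] 231 143 [144 151 154]
side [-0.142  0.172  0.093] 228 144 [128 134 137]
side [-0.146  0.172  0.094] 227 144 [130 135 138]
side [-0.126  0.172  0.094] 232 143 [138 144 148]
```

Depth shows the visible finger bottom at z ≈ 0.09, about 30 mm above where the TCP reading puts it. The fingers are still clear of the rim, so I'll keep descending and check force and depth.

```bash
python3 -m crank '[[[0,0,-0.003],[0,0,0],-1],[[0,0,-0.003],[0,0,0],-1],[[0,0,0],[0,0,0],-1]]' | grep -E "pos|^force"
python3 -m crank '[[[0,0,-0.002],[0,0,0],-1],[[0,0,-0.002],[0,0,0],-1],[[0,0,0],[0,0,0],-1]]' | grep -E "pos|^force"; python3 fing.py
```

```text
tool_pos: [0.5267, 0.2565, 0.049]
force: [-0.4, -0.6, 0.5]
tool_pos: [0.5269, 0.2565, 0.0452]
force: [-0.3, 0.3, -0.2]
tcp [-0.1358  0.1859] 0.0452 F [-0.3  0.3 -0.2]
scene [-0.118  0.199  0.073] 314 257 [91 92 93]
scene [-0.129  0.182  0.08 ] 314 250 [74 72 71]
scene [-0.133  0.202  0.081] 319 254 [101 107 110]
scene [-0.126  0.191  0.083] 315 252 [ 98 105 109]
scene [-0.126  0.195  0.084] 316 253 [112 120 122]
scene [-0.126  0.18   0.085] 313 249 [117 119 120]
scene [-0.127  0.2    0.085] 317 254 [113 122 127]
scene [-0.129  0.202  0.085] 318 254 [112 118 123]
side [-0.137  0.179  0.077] 229 146 [128 134 137]
side [-0.142  0.173  0.082] 228 146 [132 138 141]
side [-0.127  0.17   0.086] 232 145 [141 148 151]
side [-0.147  0.169  0.086] 227 146 [136 142 146]
```

```bash
python3 -m crank '[[[0,0,-0.003],[0,0,0],-1],[[0,0,-0.003],[0,0,0],-1],[[0,0,0],[0,0,0],-1]]' | grep -E "pos|^force"
python3 -m crank '[[[0,0,-0.002],[0,0,0],-1],[[0,0,0],[0,0,0],-1]]' | grep -E "pos|^force"
python3 -m crank '[[[0,0,-0.001],[0,0,0],-1],[[0,0,0],[0,0,0],-1]]' | grep -E "pos|^force"
python3 -m crank '[[[0,0,-0.001],[0,0,0],-1],[[0,0,0],[0,0,0],-1]]' | grep -E "pos|^force"
python3 -m crank '[[[0,0,-0.001],[0,0,0],-1],[[0,0,0],[0,0,0],-1]]' | grep -E "pos|^force"
```

```text
tool_pos: [0.5267, 0.2565, 0.039]
force: [0.2, 0.5, -0.1]
tool_pos: [0.5269, 0.2566, 0.0373]
force: [0.5, 0.8, 0.1]
tool_pos: [0.527, 0.2567, 0.0365]
force: [0.3, 0.3, -1.1]
tool_pos: [0.527, 0.2567, 0.0355]
force: [0.7, 0.9, 0.1]
tool_pos: [0.527, 0.2566, 0.0344]
force: [0.4, 0.5, 1.1]
```

```bash
python3 -m crank '[[[0,0,-0.001],[0,0,0],-1],[[0,0,0],[0,0,0],-1]]' | grep -E "pos|^force"
python3 -m crank '[[[0,0,-0.001],[0,0,0],-1],[[0,0,0],[0,0,0],-1]]' | grep -E "pos|^force"
python3 -m crank '[[[0,0,-0.001],[0,0,0],-1],[[0,0,0],[0,0,0],-1]]' | grep -E "pos|^force|clock"
```

```text
tool_pos: [0.5269, 0.2566, 0.0334]
force: [0.8, 0.7, 0.7]
tool_pos: [0.5269, 0.2566, 0.0324]
force: [0.6, -0.2, -0.3]
clock: 7.55
tool_pos: [0.5271, 0.2567, 0.0319]
force: [-1.0, -0.4, 3.1]
```

Contact came at reported z = 0.032, so the tool reading is offset by about 33 mm. Next I press 0.5 mm further and slide.

```bash
python3 -m crank '[[[0,0,-0.0005],[0,0,0],-1],[[0,0,0],[0,0,0],-1]]' | grep -E "pos|^force"
python3 -m crank '[[[-0.0007,-0.01,0],[0,0,0],-1],[[-0.0007,-0.01,0],[0,0,0],-1],[[-0.0007,-0.01,0],[0,0,0],-1]]' | grep -E "pos|^force"
python3 -m crank '[[[-0.0007,-0.01,0],[0,0,0],-1],[[-0.0007,-0.01,0],[0,0,0],-1],[[-0.0007,-0.01,0],[0,0,0],-1]]' | grep -E "pos|^force"; python3 fing.py
```

```text
tool_pos: [0.5271, 0.2568, 0.0318]
force: [-2.5, -1.4, 7.3]
tool_pos: [0.526, 0.2271, 0.0318]
force: [0.6, 3.6, 5.3]
tool_pos: [0.5238, 0.1968, 0.0318]
force: [0.3, 3.4, 5.0]
tcp [-0.1345  0.126 ] 0.0318 F [0.3 3.4 5. ]
scene [-0.125  0.117  0.072] 301 236 [75 81 80]
scene [-0.126  0.143  0.072] 306 242 [111 120 124]
scene [-0.146  0.142  0.073] 311 239 [ 89  98 112]
scene [-0.124  0.134  0.074] 304 240 [113 126 128]
scene [-0.125  0.139  0.074] 305 241 [119 130 137]
scene [-0.127  0.142  0.076] 306 241 [119 128 136]
scene [-0.125  0.133  0.076] 304 239 [101 111 117]
scene [-0.129  0.143  0.076] 307 241 [110 121 125]
side [-0.161  0.132  0.148] 224 140 [61 82 94]
```

```bash
python3 -m crank '[[[-0.0007,-0.01,0],[0,0,0],-1],[[-0.0007,-0.01,0],[0,0,0],-1],[[-0.0007,-0.01,0],[0,0,0],-1],[[-0.0007,-0.01,0],[0,0,0],-1],[[-0.0007,-0.01,0],[0,0,0],-1]]' | grep -E "pos|^force"
python3 -m crank '[[[-0.0004,-0.005,0],[0,0,0],-1],[[-0.0004,-0.005,0],[0,0,0],-1]]' | grep -E "pos|^force"
python3 -m crank '[[[-0.0004,-0.005,0],[0,0,0],-1],[[-0.0004,-0.005,0],[0,0,0],-1],[[0,0,0],[0,0,0],-1]]' | grep -E "pos|^force"; python3 -c "
from geo import *;from plant import ctrl;o=ctrl.get_obs();print(w2s(o['tool_pos']),o['force'],o['clock'])"
```

```text
tool_pos: [0.5201, 0.1466, 0.0317]
force: [1.1, 1.7, 2.3]
tool_pos: [0.5177, 0.1355, 0.0307]
force: [-0.3, -0.0, 0.9]
tool_pos: [0.5171, 0.1258, 0.0307]
force: [0.8, -0.6, -0.8]
[-0.13599128  0.05472946] [ 0.81115783 -0.61923498 -0.80200954] 9.45
```

The force is gone and the tip dropped at y ≈ 55 mm, the notch centre. Next I press down.

```bash
python3 -m crank '[[[0,0,-0.003],[0,0,0],-1],[[0,0,-0.003],[0,0,0],-1],[[0,0,-0.002],[0,0,0],-1],[[0,0,0],[0,0,0],-1]]' | grep -E "pos|^force"
python3 -m crank '[[[0,0,-0.002],[0,0,0],-1],[[0,0,-0.001],[0,0,0],-1],[[0,0,0],[0,0,0],-1]]' | grep -E "pos|^force"
python3 -m crank '[[[0,0,-0.002],[0,0,0],-1],[[0,0,-0.001],[0,0,0],-1],[[0,0,0],[0,0,0],-1]]' | grep -E "pos|^force"
```

```text
tool_pos: [0.5174, 0.1267, 0.0225]
force: [-0.1, 0.7, 0.1]
tool_pos: [0.5177, 0.1267, 0.0199]
force: [-0.3, -0.1, -0.5]
tool_pos: [0.5179, 0.1268, 0.0171]
force: [0.7, -0.3, 2.2]
```

```bash
python3 -m crank '[[[0,0,-0.001],[0,0,0],-1],[[0,0,-0.001],[0,0,0],-1],[[0,0,0],[0,0,0],-1]]' | grep -E "pos|^force"
python3 -m crank '[[[0,0,-0.001],[0,0,0],-1],[[0,0,-0.001],[0,0,0],-1],[[0,0,0],[0,0,0],-1]]' | grep -E "pos|^force"
```

```text
tool_pos: [0.5179, 0.1268, 0.0151]
force: [-0.0, -0.4, 3.5]
tool_pos: [0.518, 0.1268, 0.0137]
force: [-3.8, -0.4, 10.5]
```

```bash
python3 -m crank '[[[0,0,-0.0007],[0,0,0],-1],[[0,0,0],[0,0,0],-1],[[0,0,0],[0,0,0],-1]]' | grep -E "pos|^force"
python3 -m crank '[[[0,0,0.005],[0,0,0],-1],[[0,0,0.01],[0,0,0],-1],[[0,0,0.02],[0,0,0],-1],[[-0.02,0,0.03],[0,0,0],-1],[[-0.03,0,0.03],[0,0,0],-1],[[-0.03,0,0.03],[0,0,0],-1],[[0,0,0],[0,0,0],-1]]'
python3 - <<'E'
from plant import imaging
import cv2, numpy as np
from geo import *
m=imaging.camera_model("scene"); p,d=imaging.snapshot("scene"); K,R,t=m["mtx"],m["R"],m["t"]
v,u=np.mgrid[:384,:512]
X=((np.stack([u,v,np.ones_like(u)],-1)@np.linalg.inv(K).T)*d[...,None]-t)@R
S=np.concatenate([(X[...,:2]-c)@Rs,X[...,2:]],-1)
k=(d>0)&(S[...,0]>-.09)&(S[...,0]<.09)&(abs(S[...,1])<.19)&(S[...,2]<.12)
print("lid slope",np.polyfit(S[k][:,0],S[k][:,2],1))
for xs,ys in [(-.128,.05),(-.128,.06),(-.128,.12)]:
    k=(d>0)&(abs(S[...,0]-xs)<.01)&(abs(S[...,1]-ys)<.008); print(ys,np.median(S[k][:,2]))
cv2.imwrite("pics/end.png",p)
E
```

```text
tool_pos: [0.518, 0.1268, 0.0137]
force: [-5.3, 0.1, 18.1]
clock: 12.05
tool_pos: [0.4371, 0.1273, 0.1416]
orientation: [-179.7, -0.3, -4.1]
force: [0.9, 0.6, 0.0]
opening: 0.0008
gripper_force: 0.0
lid slope [-0.12055916  0.06974274]
0.05 0.04713211537355139
0.06 0.047166022259279676
0.12 0.06548113012229076
```

View pics/end.png

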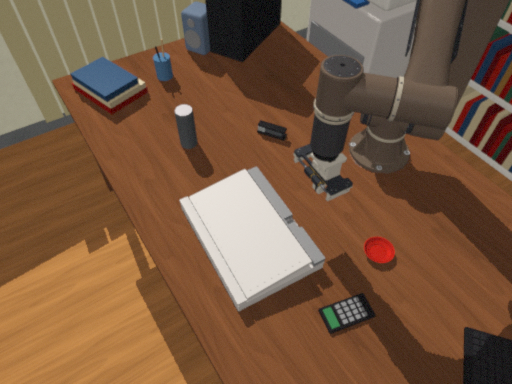

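The lid is open by 0.12 rad and the key floor is at 47 mm, fully down. The arm, at about (325,165), is clear, and the dish, stapler, tumbler and calculator are at the same pixels as before.

```bash
python3 -c "
from plant import close_job; print(close_job())"
```

```text
the job is handed in; nothing more can be done
None
```

I touched down on the rim's left end, slid to the notch (y ≈ +55 mm) and pressed the key fully down; the lid is open at 0.12 rad, the arm is clear, the bystanders look unmoved, and the job is handed in (no verdict returned).

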